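# Scan the cap tote, then tip its caps into the red corner

## Robot

A 6-joint arm with a two-finger parallel gripper is mounted at the origin on the work surface. World frame = base frame: x ahead of the robot, y to its left, z up, the work surface at z = 0. Lengths are in m, angles in rad, forces in N, time in s.
With the tool pointing down it reaches from about 0.325 to 0.85 m from the base axis. Payload 15.5 kg.
Tool frame: the origin (TCP) lies between the finger pads; the fingertips stand 19 mm ahead of it and the grasp point (between the pads) is the TCP (tip_extent is the distance from the TCP to the fingertips, in m); z points along the fingers, y is the line along which they close (so a half turn about z gives the same grasp; the last joint's range is limited). The gripper opens to 91 mm and grips with 3 to 60 N. Pads are 32 mm wide; open, the fingers measure 118 mm over their backs; the gripper's body (76 mm by 178 mm) begins 60 mm behind the grasp point.
Start: joints at [-1.438, 0.494, 1.345, -0, 1.302, -0.096], TCP at [0.141, -0.609, 0.233] pointing down, gripper open.
Joint ranges: [-2.91, 2.91], [-0.82, 2.16], [0.22, 2.67], [-1.22, 4.37], [0.12, 2.79], [-3.08, 3.08]. Speed limits (rad/s): [1.89, 1.89, 2.57, 3.01, 3.01, 3.01].

## Interface

Orientations are given as a unit quaternion [x, y, z, w].
In Python, from workcell import * gives the robot as it stands.
- The arm moves only by the tool drive_tool, never from a script. Its arguments are lists of equal length, an entry for each row: "xyz": the shift along the tool's x, y, z in mm, a list of three; "turn": the turn, a rotation vector about the tool's x, y, z in degrees, a list of three. A call has 1 to 20 rows; each row is the pose to reach, as a shift and turn from the pose commanded when the call began, along the tool's axes at that moment; what a row does not reach only later rows make up. A row lasts 1/8 s, in which the tool goes at most 62.5 mm and 10.7 degrees, less where a joint would pass 70% of its speed; a pose out of reach is approached as far as the arm can. A call with a gripper value outside its range is refused whole. "jaw" is the gripper's target within -1 to 1 (fully open at 1, half-way at 0, shut at -1), set as the call begins (left out, the last holds). The fingers move at their own pace and stop on an object; the grip force is fixed at half the most. Time passes only in rows, so rows that repeat a pose let the fingers close. It gives the time, the measured TCP pose, the force and the opening at its end, in the units of the state.
- sense(): the state, without advancing time (a new reading comes with each control period).
- get_image(name): name is "side" or "top" or "wrist"; returns the picture (384x512x3 uint8, red, green, blue); there is no depth.
- camera_model(name): a dict with "K" (3x3 intrinsics, pixels), "R" (3x3) and "t" (3): a world point X has camera coordinates R X + t. Camera axes: x right, y down, z forward; pixel columns grow to the right and rows downward; lengths in m; the calibration is good to about 2 mm. The wrist camera is an equidistant fisheye: a pixel r from the principal point sees the ray r / f radians off the axis. A picture is of the moment at which its call begins: read the wrist's pose just before it. camera_model takes no time and is no camera call; for the wrist camera it gives the pose at the moment of the call.
- hand_in(): hands the job in, once; it reports no verdict.
The state is a dict: "time": time; "joint_positions": joint angles; "joint_velocities": joint speeds; "joint_torque": joint torques, N m; "position": TCP position; "tcp_rot": TCP orientation; "wrist_force": force on the tool from outside, world axes, zero at the start; "moment": the same for the moment, N m; "gripper_width": finger opening in m.
Only numpy, scipy, OpenCV 4.12 (cv2) and the standard library are available. Lean on these libraries where they do the work, as an engineer would, in place of code of your own. Each camera call takes 0.05 s, during which the arm holds its last target. There are 200 camera calls.

## Task

Check in the tote of bottle caps: take the scanner from its dock, aim it squarely at the barcode label on the tote from about 6 cm away and hold it steady there for one second, then stand it back in its dock and let go. Then lift the tote by its blue bar, clear of the bench, and tilt it by about 30 degrees so that all four caps slide into the red corner; finish while holding it up, still and tilted like that, with the caps gathered there for counting. Spill no cap and leave the other things on the bench where they stand.

Things in the scene. Friction and masses are not known exactly. Their poses are not given: they have to be found in the camera images.
- scanner: hand-held code scanner standing upright on its reading window: yellow head 46 (x) x 40 (y) x 46 high below, black handle above it, 34 (x) x 28 (y), from 45 to 135 above the window; 0.17 kg. Origin: centre of the window on the underside; +z runs up the handle, so it reads along its -z. Grip the handle across y (28 mm). It reads by itself, no trigger.
- dock: the scanner's dock, fixed on the bench: black base 96 x 90 x 8 high with a shallow rectangular grey rim, recess 56 (x) x 50 (y), floor at 8, rim top at 22 above the bench. Origin: centre of the underside, z up; the scanner stands in it with its axes along the dock's (half a turn is fine too).
- tote: white open tote, loose on the bench, 220 (x) x 160 (y) x 45 high, walls and floor 4 thick, about 0.36 kg (varies), four loose caps inside. A blue carrying bar runs over it along x from end to end, 14 wide (y) x 20 high, top at 100. A sloping grey tab with a barcode sticks out of its -y side, to 120 from the centre. The corner at -x, +y is red. Origin: centre of the underside, z up.
- tote_handle (a point): middle of the tote's blue carrying bar, straight above the tote's origin by 90; axes as the tote's. Tote and caps balance about below it.
- label (a point): centre of the white barcode label (56 x 34) on the tote's tab, at (0, -101, 35) in the tote's frame; x along the label and along the tote's x, z straight out of the label's face: up, leaning 25 degrees towards the tote's -y.
- red_corner (a point): the red corner's inner corner point on the tote's floor, at (-106, 76, 4) in the tote's frame; axes as the tote's.
- cap0: loose black bottle cap in the tote, 24 dia x 14 high, 12 g; slippery: on the tote's floor it begins to slide at a slope of 8 to 12 degrees. Origin: centre of the underside.
- cap1: loose black bottle cap in the tote, 24 dia x 14 high, 12 g; slippery: on the tote's floor it begins to slide at a slope of 8 to 12 degrees. Origin: centre of the underside.
- cap2: loose black bottle cap in the tote, 24 dia x 14 high, 12 g; slippery: on the tote's floor it begins to slide at a slope of 8 to 12 degrees. Origin: centre of the underside.
- cap3: loose black bottle cap in the tote, 24 dia x 14 high, 12 g; slippery: on the tote's floor it begins to slide at a slope of 8 to 12 degrees. Origin: centre of the underside.
- red_bottle: red reagent bottle with black cap, 68 dia x 150 high; a bystander, to be left where it stands. Origin: centre of the underside.
- teal_bottle: blue reagent bottle with black cap, 68 dia x 150 high; a bystander, to be left where it stands. Origin: centre of the underside.
- amber_jar: amber jar with white lid, 60 dia x 90 high; a bystander, to be left where it stands. Origin: centre of the underside.
- dish: shallow glass dish, 90 dia x 16 high; a bystander, to be left where it stands. Origin: centre of the underside.
- slide_box: flat grey box of microscope slides, 200 x 100 x 34; a bystander, to be left where it stands. Origin: centre of the underside.
- beaker: glass beaker, 72 dia x 90 high; a bystander, to be left where it stands. Origin: centre of the underside.

How it is judged:
By the outcome, as a careful person would: the job done as asked, in the order asked, and still so for the second after the job is handed in, while the arm keeps its last pose, push and grip.
It also fails if it takes over 53 s, if anything falls off the work surface, if the arm or the gripper's body presses on something with over 40 N, if the wrist force passes 120 N, or if a joint passes its speed limit or range.

## Working session

There is one attempt and no reset: what is moved stays moved. The work goes in short steps, Python scripts to look and compute and a tool call to move; the robot and the scene stay as the last step left them, time stands still between calls to the robot, and variables do not carry over. Pictures are saved under pics/ and viewed, on a budget of 10 in all, crops included, one or two more only if the job needs it, and the job is handed in when it is done.

Besides the shell and the picture viewer there is one more tool, called after "Emit:" as a command line: name --argument value ..., lists and objects as JSON in quotes. drive_tool: Moves the arm, as the interface text tells. Its arguments: {"type":"object","properties":{"xyz":{"type":"array"},"turn":{"type":"array"},"jaw":{"type":"number"}},"required":["xyz","turn"]}

```bash
mkdir -p pics; ls
python3 - <<'E'
from workcell import *
import cv2,numpy as np
print(sense())
for n in ("side","top"):
    im=get_image(n); cv2.imwrite(f"pics/{n}0.png",im[:,:,::-1]); print(n,camera_model(n))
im=get_image("wrist");cv2.imwrite("pics/wrist0.png",im[:,:,::-1]);print(camera_model("wrist"))
E
```

```text
pics
{'time': 0.0, 'joint_positions': array([-1.43851203e+00,  4.94185050e-01,  1.34614802e+00,  4.23479216e-05,
        1.30250035e+00, -9.55028262e-02]), 'joint_velocities': array([-5.59503870e-04, -1.18260849e-03, -6.96424126e-04,  5.35005112e-04,
        6.71822555e-05, -8.18709068e-04]), 'joint_torque': array([-5.06776458e-03, -8.78831792e+01, -3.81867492e+01,  7.00116972e-02,
        5.32167591e-02, -1.21691742e-04]), 'position': array([ 0.14110521, -0.60848744,  0.23233137]), 'tcp_rot': array([ 9.93521584e-01,  1.13641878e-01,  9.00077072e-06, -6.20657588e-04]), 'wrist_force': array([ 0.19607234, -0.77903838,  0.22763511]), 'moment': array([ 0.05140506, -0.02301193,  0.01087957]), 'gripper_width': 0.09086276254194048}
side {'K': array([[399.23730785,   0.        , 252.17412827],
       [  0.        , 399.23730785, 192.50084806],
       [  0.        ,   0.        ,   1.        ]]), 'R': array([[-7.21871673e-01, -6.92026913e-01, -1.96198607e-04],
       [-3.37780377e-01,  3.52595110e-01, -8.72686143e-01],
       [ 6.03991477e-01, -6.29901135e-01, -4.88281534e-01]]), 't': array([0.38965276, 0.25779799, 1.04528364])}
top {'K': array([[490.67777345,   0.        , 248.98365126],
       [  0.        , 490.67777345, 187.21933141],
       [  0.        ,   0.        ,   1.        ]]), 'R': array([[ 0.01347423, -0.99990705, -0.00208402],
       [-0.9963196 , -0.01324938, -0.08468598],
       [ 0.0846505 ,  0.00321743, -0.99640551]]), 't': array([-0.00776677,  0.53642102,  1.37957344])}
{'K': array([[297.31863964,   0.        , 257.71171768],
       [  0.        , 297.31863964, 189.97760491],
       [  0.        ,   0.        ,   1.        ]]), 'R': array([[ 2.25455172e-01, -9.74253511e-01, -2.48705977e-04],
       [-9.36057092e-01, -2.16686780e-01,  2.77207430e-01],
       [-2.70124203e-01, -6.22650459e-02, -9.60810064e-01]]), 't': array([-0.62567146, -0.03171052,  0.39158765])}
```

View pics/top0.png

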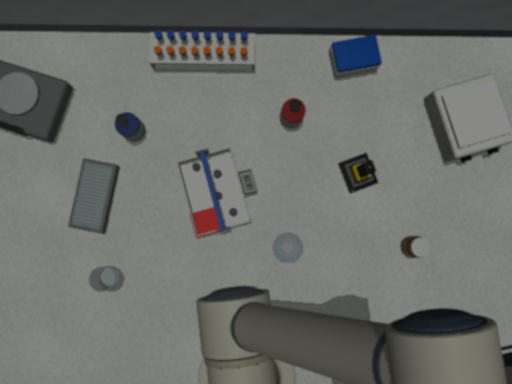

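View pics/side0.png

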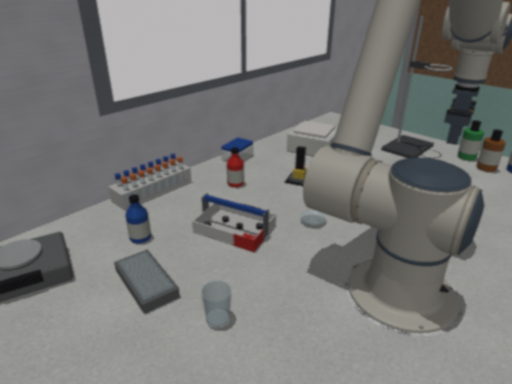

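The top view shows the tote with its blue bar running from (203,152) to (222,230), the tab at (248,182) and the red corner at (205,222). The dock and scanner are at (358,173). The bystanders are clear of both.

```bash
cat > h.py <<'E'
import numpy as np,cv2
from workcell import *
def ray(n,px,cm=None):
    c=cm or camera_model(n); K=c["K"]; u=(px[0]-K[0,2])/K[0,0]; v=(px[1]-K[1,2])/K[1,1]
    if n=="wrist":
        r=np.hypot(u,v); s=np.sin(r)/r if r>1e-9 else 1; d=np.array([u*s,v*s,np.cos(r)])
    else: d=np.array([u,v,1.])
    return -c["R"].T@c["t"], c["R"].T@d
def onz(n,px,z,cm=None):
    o,d=ray(n,px,cm); return o+d*(z-o[2])/d[2]
def mask(im,lo,hi):
    return cv2.inRange(cv2.cvtColor(im,cv2.COLOR_RGB2HSV),lo,hi)
def rect(m,off=(0,0)):
    cs,_=cv2.findContours(m,cv2.RETR_EXTERNAL,cv2.CHAIN_APPROX_NONE)
    c=max(cs,key=cv2.contourArea); return cv2.minAreaRect(c),cv2.contourArea(c)
E
python3 - <<'E'
from h import *
im=cv2.imread("pics/top0.png")[:,:,::-1].copy()
def sub(x0,x1,y0,y1,lo,hi):
    m=mask(im,lo,hi); k=np.zeros_like(m); k[y0:y1,x0:x1]=m[y0:y1,x0:x1]; return k
b=rect(sub(170,270,140,245,(105,120,40),(130,255,255)));print("bar",b)
p=cv2.boxPoints(b[0]); P=np.array([onz("top",q,.1) for q in p]);print(P.round(4),P.mean(0))
r=rect(sub(170,270,140,245,(0,120,60),(8,255,255)));print("red",r)
print(np.array([onz("top",q,.045) for q in cv2.boxPoints(r[0])]).round(4))
y=rect(sub(330,390,145,200,(20,120,60),(35,255,255)));print("yel",y)
k=rect(sub(330,390,145,200,(0,0,0),(179,255,62)));print("blk",k)
print(np.array([onz("top",q,.008) for q in cv2.boxPoints(k[0])]).round(4))
print(onz("top",(288,247),.0),onz("top",(292,108),.15))
a=cv2.resize(im[140:210,325:395],None,fx=8,fy=8,interpolation=cv2.INTER_CUBIC)
cv2.imwrite("pics/c.png",a[:,:,::-1])
E
```

```text
bar (((212.28912353515625, 189.7715606689453), (81.31935119628906, 5.080880165100098), 73.85565948486328), 217.5)
[[0.6257 0.1375 0.1   ]
 [0.6298 0.1244 0.1   ]
 [0.419  0.0592 0.1   ]
 [0.4151 0.0722 0.1   ]] [0.5224014  0.09832841 0.1       ]
red (((205.30384826660156, 220.78076171875), (22.01415252685547, 20.87397575378418), 74.74488067626953), 414.0)
[[0.4603 0.157  0.045 ]
 [0.4764 0.1009 0.045 ]
 [0.4173 0.0835 0.045 ]
 [0.4013 0.1395 0.045 ]]
yel (((360.9500427246094, 170.84999084472656), (16.76007080078125, 15.178930282592773), 71.56504821777344), 83.5)
blk (((358.6781005859375, 172.3082275390625), (31.71815299987793, 32.18631362915039), 69.44395446777344), 913.0)
[[ 0.6113 -0.2578  0.008 ]
 [ 0.6455 -0.3453  0.008 ]
 [ 0.5593 -0.3769  0.008 ]
 [ 0.5254 -0.2897  0.008 ]]
[ 0.36747458 -0.11496715  0.        ] [ 0.73651333 -0.1114406   0.15      ]
```

View pics/c.png

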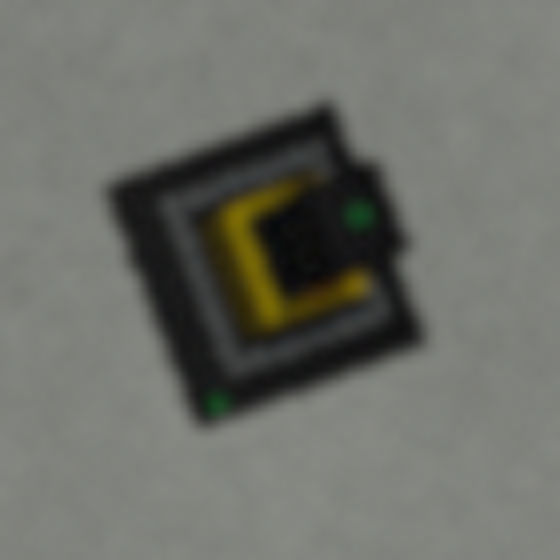

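```bash
cat >> h.py <<'E'
from scipy.spatial.transform import Rotation as Rn
def down(yaw,lean=0):  # tool x at yaw; z down
    y=np.radians(yaw); return Rn.from_matrix(np.array([[np.cos(y),np.sin(y),0],[np.sin(y),-np.cos(y),0],[0,0,-1.]]))
def go(p,R,s=None):
    s=s or sense(); R0=Rn.from_quat(s["tcp_rot"])
    print("xyz",(R0.inv().apply(np.array(p)-s["position"])*1e3).round(1),"turn",np.degrees((R0.inv()*R).as_rotvec()).round(2))
E
python3 - <<'E'
from h import *
print("dock",onz("top",(357.7,172.6),.008),"handle",onz("top",(369.4,166.4),.143),"cam",ray("wrist",(257.7,190))) 
for p,q in (((110,190),(200,425)),((330,100),(420,342)),((200,425),(420,342)),((110,190),(330,100))):
    a,b=[onz("top",(c[0]/8+324.6,c[1]/8+139.6),.008) for c in (p,q)]; d=a-b; print(np.degrees(np.arctan2(d[1],d[0])),np.linalg.norm(d))
go([.585,-.317,.30],down(20.5))
E
```

```text
dock [ 0.58437155 -0.3145718   0.008     ] handle [ 0.58519566 -0.315708    0.143     ] cam (array([ 0.21715532, -0.59205164,  0.38487614]), array([-0.27020359, -0.06224297, -0.96078917]))
20.79508138462575 0.09088082312652429
19.956221359648904 0.09344159603063215
111.36877241670003 0.0853920703162609
113.0431773485948 0.0868226310176878
xyz [ 498.3 -183.9  -67.3] turn [-0.05 -0.01 -7.45]
```

Emit:
drive_tool --xyz '[[498,-184,-67],[498,-184,-67],[498,-184,-67],[498,-184,-67],[498,-184,-67],[498,-184,-67],[498,-184,-67],[498,-184,-67],[498,-184,-67],[498,-184,-67],[498,-184,-67],[498,-184,-67],[498,-184,-67],[498,-184,-67]]' --turn '[[0,0,-7.5],[0,0,-7.5],[0,0,-7.5],[0,0,-7.5],[0,0,-7.5],[0,0,-7.5],[0,0,-7.5],[0,0,-7.5],[0,0,-7.5],[0,0,-7.5],[0,0,-7.5],[0,0,-7.5],[0,0,-7.5],[0,0,-7.5]]' --jaw 1

```text
time: 1.9
position: [0.5843, -0.3176, 0.3]
tcp_rot: [0.984, 0.178, 0.0, 0.0]
wrist_force: [0.9, -0.4, 0.8]
gripper_width: 0.0909
```

Run:
```python
from h import *
s=sense();print(s["time"],s["position"],s["tcp_rot"],s["joint_positions"])
cm=camera_model("wrist");im=get_image("wrist");cv2.imwrite("pics/w1.png",im[:,:,::-1]);np.save("w1.npy",im)
import pickle;pickle.dump(cm,open("w1.pkl","wb"))
```

```text
1.9 [ 0.58434041 -0.31755958  0.29998188] [9.84030523e-01 1.77999803e-01 4.07313172e-07 4.04208521e-06] [-5.87534657e-01  5.02987367e-01  1.14139079e+00 -5.27267745e-06
  1.49720830e+00  6.25355220e-01]
```

View pics/w1.png

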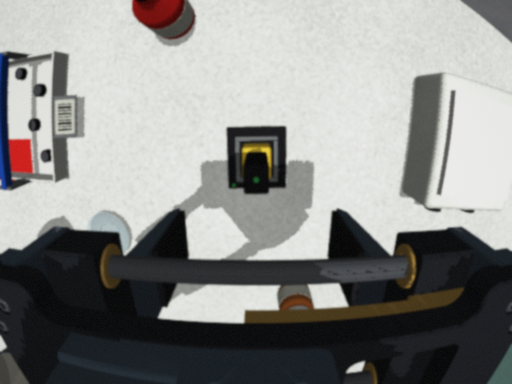

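The wrist view shows the dock base at cols 228-287, rows 127-190, with the handle top near (257,178). The barcode is at about (65,116).

Run:
```python
from h import *
import pickle
im=np.load("w1.npy");cm=pickle.load(open("w1.pkl","rb"))
hsv=cv2.cvtColor(im,cv2.COLOR_RGB2HSV);v=hsv[...,2]
for r in (135,145): print(r,v[r,222:294].tolist())
print("col",v[120:200,234].tolist())
print("handle rows",[ (r,v[r,236:276].tolist()) for r in (172,180,190)])
y=mask(im,(20,120,60),(35,255,255));print(rect(y))
# dock corners by line fits on edges of dark mask
m=(v<80).astype(np.uint8);m[:, :215]=0;m[:,300:]=0;m[:115]=0;m[198:]=0
print([ (r,np.flatnonzero(m[r])[[0,-1]].tolist()) for r in range(126,192,5) if m[r].any()])
print("top edge",[(c,int(np.flatnonzero(m[:,c])[0])) for c in range(230,286,6)])
for q in ((228,128.),(285,127),(286,187)): print(onz("wrist",q,.008,cm))
```

```text
135 [230, 228, 225, 208, 161, 92, 40, 31, 31, 29, 30, 31, 30, 33, 34, 37, 36, 37, 36, 38, 39, 36, 41, 39, 39, 43, 41, 41, 41, 40, 40, 41, 40, 41, 41, 44, 43, 44, 44, 45, 48, 46, 46, 46, 46, 48, 48, 49, 49, 50, 49, 51, 53, 52, 49, 42, 35, 31, 28, 32, 30, 30, 38, 76, 152, 210, 228, 227, 227, 225, 223, 219]
145 [228, 229, 229, 221, 182, 107, 47, 30, 29, 30, 32, 33, 53, 85, 109, 116, 108, 82, 47, 34, 47, 71, 96, 105, 110, 111, 109, 109, 111, 110, 111, 111, 112, 111, 113, 113, 113, 112, 112, 114, 114, 113, 114, 111, 112, 112, 104, 83, 53, 34, 35, 64, 102, 117, 109, 86, 50, 32, 27, 27, 31, 28, 40, 82, 152, 204, 223, 227, 225, 224, 224, 224]
col [227, 227, 226, 224, 223, 213, 176, 102, 44, 33, 30, 31, 33, 31, 30, 30, 38, 47, 54, 52, 52, 53, 53, 51, 52, 53, 55, 55, 56, 57, 54, 55, 45, 36, 27, 25, 22, 22, 19, 18, 23, 19, 20, 18, 20, 18, 18, 17, 17, 16, 16, 17, 18, 19, 16, 16, 20, 18, 19, 18, 16, 16, 27, 55, 73, 80, 70, 63, 91, 125, 144, 147, 149, 150, 146, 147, 146, 149, 148, 148]
handle rows [(172, [48, 62, 64, 60, 40, 37, 45, 37, 21, 16, 15, 13, 15, 10, 12, 14, 9, 18, 14, 12, 15, 13, 13, 16
[... 321 characters left out ...]
13, 14, 14, 16, 15, 10, 11, 8, 14, 10, 12, 10, 16, 11, 25, 69, 117, 143, 147, 147, 145, 146, 145])]
(((354.5367126464844, 308.78564453125), (17.35846710205078, 218.22073364257812), 83.60103607177734), 1748.0)
[(131, [228, 284]), (136, [228, 284]), (141, [228, 284]), (146, [228, 284]), (151, [228, 285]), (156, [228, 285]), (161, [228, 284]), (166, [228, 285]), (171, [228, 285]), (176, [228, 285]), (181, [229, 284]), (186, [229, 285]), (191, [244, 268])]
top edge [(230, 128), (236, 128), (242, 128), (248, 127), (254, 127), (260, 127), (266, 127), (272, 127), (278, 127), (284, 127)]
[ 0.6120361  -0.26102575  0.008     ]
[ 0.64316169 -0.34016969  0.008     ]
[ 0.55728327 -0.37581031  0.008     ]
```

Run:
```python
from h import *
import pickle
im=np.load("w1.npy");cm=pickle.load(open("w1.pkl","rb"))
v=cv2.cvtColor(im,cv2.COLOR_RGB2HSV)[...,2].astype(float)
def cross(a,t=125): # falling position from bright to dark
    i=np.flatnonzero((a[:-1]>=t)&(a[1:]<t))[0]; return i+(a[i]-t)/(a[i]-a[i+1])
L=np.array([onz("wrist",(215+cross(v[r,215:]),r),.008,cm) for r in range(130,156)])
Rr=np.array([onz("wrist",(300-cross(v[r,300:200:-1]),r),.008,cm) for r in range(130,156)])
T=np.array([onz("wrist",(c,115+cross(v[115:,c])),.008,cm) for c in range(232,282)])
ang=[np.degrees(np.arctan(np.polyfit(E[:,0],E[:,1],1)[0])) for E in (L,Rr)]
print(ang,"top",np.degrees(np.arctan(np.polyfit(T[:,1],T[:,0],1)[0])))
yaw=np.radians(np.mean(ang)); ex=np.array([np.cos(yaw),np.sin(yaw)]);ey=np.array([-ex[1],ex[0]])
l,r,t=(L[:,:2]@ey).mean(),(Rr[:,:2]@ey).mean(),(T[:,:2]@ex).mean()
print("width",l-r,"centre",(t-.048)*ex+(l+r)/2*ey,np.degrees(yaw))
for row in (184,187,190):
    a=v[row]; lo=230+cross(a[230:],80) if row>188 else np.nan; hi=285-cross(a[285:200:-1],80) 
    print(row,lo,hi)
H=onz("wrist",(256,190),.143,cm);print("handle point",H,H[:2]@ey)
```

```text
[np.float64(21.00973190340847), np.float64(21.637637294661783)] top -21.616204842495353
width 0.08853320418730526 centre [ 0.58423209 -0.31667039] 21.32368459903513Traceback (most recent call last):
  File "<stdin>", line 16, in <module>
  File "<stdin>", line 6, in cross
IndexError: index 0 is out of bounds for axis 0 with size 0
```

Emit:
drive_tool --xyz '[[0.5,-1.5,50],[0.5,-1.5,100],[0.5,-1.5,150],[0.5,-1.5,175],[0.5,-1.5,189],[0.5,-1.5,189],[0.5,-1.5,189]]' --turn '[[0,0,-0.9],[0,0,-0.9],[0,0,-0.9],[0,0,-0.9],[0,0,-0.9],[0,0,-0.9],[0,0,-0.9]]'

```text
time: 2.82
position: [0.5853, -0.316, 0.1122]
tcp_rot: [0.983, 0.186, 0.001, 0.001]
wrist_force: [0.2, -0.0, 0.1]
gripper_width: 0.0909
```

Emit:
drive_tool --xyz '[[0,0,0],[0,0,0],[0,0,0],[0,0,0],[0,0,0],[0,0,0],[0,0,0],[0,0,0]]' --turn '[[0,0,0],[0,0,0],[0,0,0],[0,0,0],[0,0,0],[0,0,0],[0,0,0],[0,0,0]]' --jaw -1

```text
time: 3.82
position: [0.5846, -0.3156, 0.1109]
tcp_rot: [0.983, 0.186, -0.0, -0.0]
wrist_force: [0.1, 0.5, -0.2]
gripper_width: 0.0281
```

Emit:
drive_tool --xyz '[[0,0,-10],[0,0,-25],[0,0,-50],[0,0,-90],[0,0,-140],[0,0,-180],[0,0,-190],[0,0,-190]]' --turn '[[0,0,0],[0,0,0],[0,0,0],[0,0,0],[0,0,0],[0,0,0],[0,0,0],[0,0,0]]'

```text
time: 4.82
position: [0.5846, -0.3155, 0.3014]
tcp_rot: [0.983, 0.186, 0.0, 0.0]
wrist_force: [0.1, 0.1, -2.9]
gripper_width: 0.028
```

Run:
```python
from h import *
import pickle
s=sense();print(s["time"],s["position"],s["tcp_rot"],s["wrist_force"])
cm=camera_model("wrist");im=get_image("wrist");np.save("w2.npy",im);pickle.dump(cm,open("w2.pkl","wb"))
cv2.imwrite("pics/w2.png",im[:,:,::-1])
```

```text
4.825 [ 0.58464878 -0.31553888  0.30140501] [9.82532306e-01 1.86091546e-01 3.35653032e-04 3.03652143e-04] [ 0.07999472  0.10141971 -2.89463917]
```

View pics/w2.png

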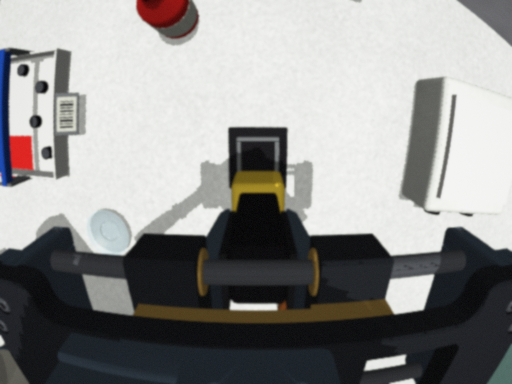

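The scanner is held straight, with the head in view at (258,187), and the recess is empty. The label is at about (66,114).

Run:
```python
from h import *
import pickle
im=np.load("w2.npy");cm=pickle.load(open("w2.pkl","rb"))
v=cv2.cvtColor(im,cv2.COLOR_RGB2HSV)[...,2]
print("\n".join(" ".join(f"{x:3d}" for x in v[r,50:84]) for r in range(90,138,3)))
print(onz("wrist",(66.5,114),.035,cm))
t=cv2.imread("pics/top0.png");g=cv2.cvtColor(t,cv2.COLOR_BGR2GRAY)
print("\n".join(" ".join(f"{x:3d}" for x in g[r,234:262]) for r in range(164,202,2)))
print(onz("top",(248.5,182),.035))
```

```text
236 235 230 198 138  93  84  85  84  86  84  84  85  83  86  89  98 119 162 211 232 235 236 235 234 235 236 235 235 234 236 236 236 236
236 235 228 193 137 106 111 109 107 108 108 111 112 111 109 111 112 118 131 144 144 145 150 151 149 144 139 142 163 202 226 229 229 229
235 234 224 181 126 114 123 139 147 150 150 152 154 157 158 158 159 161 164 166 161 165 168 170 170 163 147 124 116 140 154 158 160 162
235 234 223 178 126 120 152 196 217 221 218 217 218 217 212 210 211 212 215 213 212 208 210 216 218 209 176 134 119 136 154 158 157 154
234 231 222 175 123 121 159 200 213 205 193 178 165 154 157 168 169 166 163 163 164 168 173 193 211 207 173 128 119 144 156 159 160 161
236 233 220 164 116 121 161 201 210 188 140 111 107 111 115 119 115 116 120 120 119 122 142 180 207 201 165 125 113 135 150 154 154 155
235 232 219 166 117 122 157 199 214 202 172 153 145 149 158 160 160 151 148 149 165 176 186 204 215 202 166 126 119 140 156 161 158 160
236 234 217 161 114 126 164 203 210 190 156 132 123 123 123 127 134 136 132 129 131 139 157 183 203 196 158 120 117 143 158 160 160 161
236 234 219 
[... 2573 characters left out ...]
6 136 136 136 133 131 123 105  81  84 100  98  91  90  96 101  99  96  97  93  85  90 111 128 130 130 130
136 136 136 137 136 136 132 125 112  92  78  84  92  90  84  80  74  72  69  68  65  68  80 107 126 131 130 128
135 137 136 136 136 136 136 133 126 109  84  68  66  69  73  74  75  77  82  87  94 102 108 118 129 130 128 127
136 136 135 136 136 136 137 134 128 120 108  91  87  92 100 110 118 121 123 125 127 130 129 129 127 128 127 127
136 135 136 136 136 137 136 136 131 124 117 118 121 126 127 130 130 130 130 132 131 130 128 127 127 127 130 129
136 136 136 135 136 136 137 136 132 124 121 124 126 127 128 127 127 125 129 130 130 130 131 130 127 128 128 127
[0.55026873 0.00094619 0.035     ]
```

```bash
cat >> h.py <<'E'
def labelpose(L,yaw,dist,off=.103):
    Z=Rn.from_euler("z",yaw,degrees=True); n=Z.apply([0,-np.sin(np.radians(25)),np.cos(np.radians(25))])
    x=Z.apply([1,0,0]); R=Rn.from_matrix(np.column_stack([x,np.cross(-n,x),-n])); return np.array(L)+n*(dist+off),R
E
python3 - <<'E'
from h import *
for d in (.12,.06):
    p,R=labelpose([.551,.001,.035],17.2,d); print(p); go(p,R)
E
```

```text
[ 0.57886867 -0.08902913  0.23710664]
xyz [  77.8 -212.5   63.2] turn [24.94  0.97  4.18]
[ 0.57137037 -0.06480605  0.18272817]
xyz [  79.7 -237.8  117.6] turn [24.94  0.97  4.18]
```

Emit:
drive_tool --xyz '[[8,-20,6],[20,-55,15],[35,-95,28],[50,-135,40],[64,-175,52],[74,-203,60],[78,-213,63],[78,-217,72],[79,-224,87],[79,-231,102],[80,-236,114],[80,-238,117.5],[80,-238,117.5],[80,-238,117.5],[80,-238,117.5]]' --turn '[[2.5,0.1,0.4],[6.4,0.3,1.1],[11,0.4,1.9],[16,0.6,2.7],[20.5,0.8,3.4],[24,0.9,4],[25,1,4.2],[25,1,4.2],[25,1,4.2],[25,1,4.2],[25,1,4.2],[25,1,4.2],[25,1,4.2],[25,1,4.2],[25,1,4.2]]'

```text
time: 6.75
position: [0.5723, -0.065, 0.1838]
tcp_rot: [0.965, 0.146, -0.031, -0.214]
wrist_force: [-0.1, -0.4, -1.8]
gripper_width: 0.0278
```

Run:
```python
from h import *
import pickle
s=sense();print(s["time"],s["position"],s["tcp_rot"],s["wrist_force"])
p,R=labelpose([.551,.001,.035],17.2,.06);go(p,R)
cm=camera_model("wrist");im=get_image("wrist");np.save("w3.npy",im);pickle.dump(cm,open("w3.pkl","wb"))
t=get_image("side");cv2.imwrite("pics/w3.png",np.hstack([im,cv2.resize(t[150:270,160:340],(288,192))[:,:,:].repeat(2,0)])[:,:,::-1])
np.save("t3.npy",get_image("top"))
```

```text
6.75 [ 0.57232433 -0.06503523  0.18376789] [ 0.96536917  0.14585512 -0.03142825 -0.21401147] [-0.14476865 -0.40504904 -1.77823765]
xyz [-0.8 -0.   1.2] turn [ 0.02 -0.11  0.01]
```

View pics/w3.png

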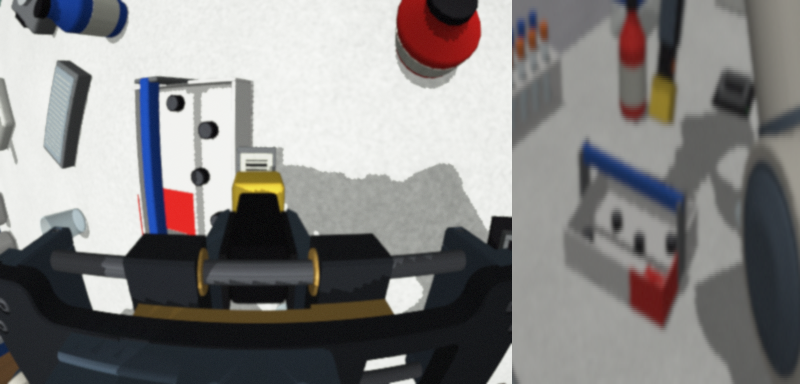

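The wrist view shows the scanner head (cols 233-284) over the label, whose far end shows at about cols 241-273, rows 151-170. I'll check the centring on the label plane.

Run:
```python
from h import *
import pickle
im=np.load("w3.npy");cm=pickle.load(open("w3.pkl","rb"))
v=cv2.cvtColor(im,cv2.COLOR_RGB2HSV)[...,2]
print("\n".join(f"{r} "+" ".join(f"{x:3d}" for x in v[r,234:280]) for r in range(145,174,2)))
L=np.array([.551,.001,.035]);_,R=labelpose(L,17.2,.06);n=-R.as_matrix()[:,2]
def pl(px):
    o,d=ray("wrist",px,cm); X=o+d*(n@(L-o))/(n@d); return (R.inv().apply(X-L)*1e3).round(1)
for q in ((241,158),(273,158),(257,152)): print(q,pl(q))
s=sense();w=s["position"]+Rn.from_quat(s["tcp_rot"]).apply([0,0,.103]);print((R.inv().apply(w-L)*1e3).round(1))
for n_ in (0,1): pass
```

```text
145 216 169 136 128 125 122 122 121 122 121 121 121 122 121 124 125 133 147 174 215 232 232 233 237 240 238 234 234 235 236 233 233 237 241 242 241 240 241 239 235 233 237 240 240 237 239
147 218 171 134 126 124 122 121 119 119 120 121 121 119 120 120 120 123 127 135 151 156 149 146 160 165 163 154 156 160 160 156 152 157 168 173 173 171 170 161 150 148 169 198 209 202 195
149 219 169 131 120 129 131 130 131 132 131 130 131 132 133 130 130 129 132 131 130 130 130 129 129 127 131 130 128 129 129 130 129 131 128 128 127 128 126 127 127 125 130 153 166 168 166
151 216 172 136 125 123 127 131 134 137 136 134 136 135 134 134 131 132 135 132 132 131 132 133 133 131 132 131 132 133 131 130 130 129 128 129 131 129 131 128 127 124 128 150 163 165 164
153 218 172 139 128 127 135 157 182 195 196 197 195 194 195 191 193 194 194 193 190 190 195 195 194 192 193 192 192 191 192 192 190 189 184 182 177 177 168 152 135 125 131 147 160 161 159
155 220 173 138 133 133 147 184 220 234 236 236 236 236 237 237 236 236 236 236 233 233 234 236 235 236 234 234 234 235 234 234 233 232 233 232 232 231 221 188 
[... 1123 characters left out ...]
 113  95  92 120 147 164 167 169
169 220 175 139 130 129 145 180 215 230 231 224 194 153 129 125 125 124 121 120 121 121 122 123 129 129 137 139 139 137 139 141 145 165 194 196 181 158 136 107  89  94 121 151 165 168 169
171 226 180 142 129 126 131 152 173 182 186 181 167 147 133 131 130 128 130 128 127 131 129 128 129 131 133 132 129 130 130 129 130 135 142 143 143 138 126 114 108 111 122 136 150 154 158
173 228 186 149 137 132 129 128 129 126 131 130 128 128 126 125 128 126 127 128 127 128 128 125 127 126 125 127 127 124 127 124 125 126 125 127 126 124 124 122 124 123 124 124 125 125 132
(241, 158) [ 23.5 -17.3  -0. ]
(273, 158) [23.5 17.3 -0. ]
(257, 152) [30.  0. -0.]
[  0.9  -0.1 -60.9]
```

Centred to about 1 mm. Holding for 1.5 s.

Emit:
drive_tool --xyz '[[0,0,0],[0,0,0],[0,0,0],[0,0,0],[0,0,0],[0,0,0],[0,0,0],[0,0,0],[0,0,0],[0,0,0],[0,0,0],[0,0,0]]' --turn '[[0,0,0],[0,0,0],[0,0,0],[0,0,0],[0,0,0],[0,0,0],[0,0,0],[0,0,0],[0,0,0],[0,0,0],[0,0,0],[0,0,0]]'

```text
time: 8.4
position: [0.5721, -0.0648, 0.1834]
tcp_rot: [0.965, 0.146, -0.032, -0.214]
wrist_force: [0.2, 0.6, -2.1]
gripper_width: 0.0278
```

Run:
```python
from h import *
s=sense();print(s["time"],s["position"])
w=s["position"]+Rn.from_quat(s["tcp_rot"]).apply([0,0,.103]);_,R=labelpose([0,0,0],17.2,0);print((R.inv().apply(w-np.array([.551,.001,.035]))*1e3).round(1))
go([.578,-.12,.28],down(21.4)); go([.5846,-.3155,.28],down(21.4)); go([.5846,-.3155,.15],down(21.4))
```

```text
8.4 [ 0.57208412 -0.06477042  0.18341463]
[  0.8  -0.2 -60.7]
xyz [ -10.5    8.6 -110.6] turn [-25.    -0.99  -4.15]
xyz [ -62.   179.6 -190.4] turn [-25.    -0.99  -4.15]
xyz [-62.1 234.5 -72.6] turn [-25.    -0.99  -4.15]
```

Emit:
drive_tool --xyz '[[-3,2,-25],[-6,5,-60],[-9,8,-95],[-16,27,-119],[-28,67,-138],[-42,112,-159],[-54,153,-178],[-61,175,-188],[-62,180,-190],[-62,188,-173],[-62,202,-142],[-62,218,-108],[-62,230,-82],[-62,234.5,-72.5],[-62,234.5,-72.5],[-62,234.5,-72.5]]' --turn '[[0,0,0],[-1,0,0],[-4,-0.2,-0.7],[-9,-0.4,-1.5],[-15,-0.6,-2.5],[-21,-0.8,-3.5],[-25,-1,-4.2],[-25,-1,-4.2],[-25,-1,-4.2],[-25,-1,-4.2],[-25,-1,-4.2],[-25,-1,-4.2],[-25,-1,-4.2],[-25,-1,-4.2],[-25,-1,-4.2],[-25,-1,-4.2]]'

```text
time: 10.4
position: [0.5853, -0.3156, 0.1512]
tcp_rot: [0.983, 0.186, 0.001, 0.0]
wrist_force: [0.3, 0.1, -1.5]
gripper_width: 0.0279
```

Run:
```python
from h import *
s=sense();print(s["time"],s["position"],s["tcp_rot"])
go([.5846,-.3155,.111],down(21.4))
```

```text
10.4 [ 0.58533919 -0.31560362  0.15121523] [9.82527689e-01 1.86114513e-01 6.95891962e-04 4.93534640e-04]
xyz [-0.7 -0.4 40.2] turn [ 0.07 -0.07  0.05]
```

Emit:
drive_tool --xyz '[[0,0,12],[0,0,24],[0,0,32],[0,0,37],[0,0,39],[0,0,39],[0,0,39]]' --turn '[[0,0,0],[0,0,0],[0,0,0],[0,0,0],[0,0,0],[0,0,0],[0,0,0]]'

```text
time: 11.28
position: [0.5848, -0.3155, 0.111]
tcp_rot: [0.983, 0.186, 0.0, 0.0]
wrist_force: [-0.8, -0.0, -0.8]
gripper_width: 0.0276
```

Emit:
drive_tool --xyz '[[0,0,0],[0,0,0],[0,0,0],[0,0,0],[0,0,0],[0,0,0],[0,0,0]]' --turn '[[0,0,0],[0,0,0],[0,0,0],[0,0,0],[0,0,0],[0,0,0],[0,0,0]]' --jaw 1

```text
time: 12.15
position: [0.5847, -0.3154, 0.1109]
tcp_rot: [0.983, 0.186, -0.0, -0.0]
wrist_force: [-0.6, -0.7, 0.3]
gripper_width: 0.0908
```

Emit:
drive_tool --xyz '[[0,0,-15],[0,0,-40],[0,0,-90],[0,0,-140],[0,0,-180],[0,0,-190],[0,0,-190]]' --turn '[[0,0,0],[0,0,0],[0,0,0],[0,0,0],[0,0,0],[0,0,0],[0,0,0]]'

```text
time: 13.02
position: [0.5847, -0.3154, 0.3016]
tcp_rot: [0.983, 0.186, 0.0, 0.0]
wrist_force: [-0.0, -0.1, 0.2]
gripper_width: 0.0911
```

Run:
```python
from h import *
s=sense();print(s["time"],s["position"],s["gripper_width"])
a=get_image("wrist");b=np.load("w1.npy")
cv2.imwrite("pics/w4.png",np.vstack([a[90:220,180:340],b[90:220,180:340]])[:,:,::-1].repeat(2,0).repeat(2,1))
go([.522,.098,.22],down(17.2))
```

```text
13.025 [ 0.58467871 -0.3154253   0.30164921] 0.09109505140249695
xyz [  93.1 -407.3   80.6] turn [-0.03  0.03  4.25]
```

View pics/w4.png

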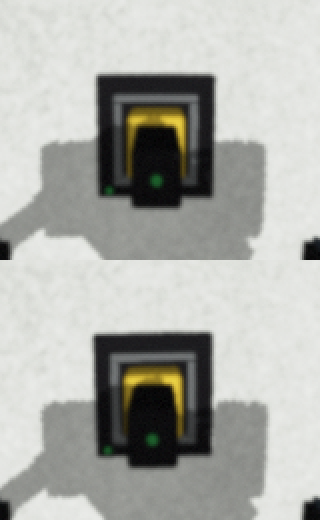

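The scanner is back upright in the recess, matching the "before" crop below it. On to the tote.

Emit:
drive_tool --xyz '[[93,-407,0],[93,-407,40],[93,-407,60],[93,-407,80],[93,-407,80],[93,-407,80],[93,-407,80],[93,-407,80],[93,-407,80],[93,-407,80],[93,-407,80],[93,-407,80]]' --turn '[[0,0,4.2],[0,0,4.2],[0,0,4.2],[0,0,4.2],[0,0,4.2],[0,0,4.2],[0,0,4.2],[0,0,4.2],[0,0,4.2],[0,0,4.2],[0,0,4.2],[0,0,4.2]]'

```text
time: 14.58
position: [0.5225, 0.0968, 0.221]
tcp_rot: [0.989, 0.15, 0.0, 0.0]
wrist_force: [0.1, 0.7, 0.5]
gripper_width: 0.091
```

Run:
```python
from h import *
s=sense();print(s["time"],s["position"],s["tcp_rot"])
cm=camera_model("wrist");im=get_image("wrist");cv2.imwrite("pics/w5.png",im[:,:,::-1]);np.save("w5.npy",im)
m=mask(im,(105,120,40),(130,255,255));m[:,:200]=0;m[:,320:]=0
c,a=rect(m);print(c,a)
# mid-line of the bar's top face per row: brightest blue run
v=cv2.cvtColor(im,cv2.COLOR_RGB2HSV)[...,2]
for r in range(30,240,12):
    i=np.flatnonzero(m[r])
    if len(i)>2: 
        p,q=onz("wrist",(i[0]-.5,r),.1,cm),onz("wrist",(i[-1]+.5,r),.1,cm);print(r,i[0],i[-1],((p+q)/2).round(4),np.linalg.norm(p-q).round(4),v[r,i[0]:i[-1]+1:3].tolist())
```

```text
14.575 [0.52253515 0.09683384 0.2209944 ] [9.88761021e-01 1.49504626e-01 9.91876854e-05 9.70581721e-06]
((255.0, 164.5), (191.0, 16.0), 90.0) 2281.0
78 248 263 [0.6216 0.1285 0.1   ] 0.0144 [108, 188, 196, 195, 183, 85]
90 249 262 [0.611  0.1252 0.1   ] 0.0127 [163, 192, 195, 193, 159]
102 249 261 [0.6003 0.1224 0.1   ] 0.0118 [167, 193, 194, 193, 158]
114 249 261 [0.5898 0.1191 0.1   ] 0.0118 [170, 193, 194, 193, 158]
126 249 261 [0.5792 0.1159 0.1   ] 0.0119 [171, 192, 192, 191, 162]
138 249 260 [0.5684 0.113  0.1   ] 0.011 [171, 191, 193, 191]
150 249 260 [0.5577 0.1098 0.1   ] 0.0111 [173, 190, 188, 186]
162 248 260 [0.5467 0.1069 0.1   ] 0.0122 [165, 188, 190, 189, 157]
174 248 262 [0.536  0.1026 0.1   ] 0.0142 [155, 186, 189, 189, 141]
186 248 261 [0.5246 0.0996 0.1   ] 0.0134 [103, 107, 109, 109, 87]
198 248 260 [0.513  0.0966 0.1   ] 0.0125 [95, 109, 109, 109, 102]
210 248 259 [0.5011 0.0934 0.1   ] 0.0117 [93, 109, 108, 107]
222 248 259 [0.4889 0.0898 0.1   ] 0.0119 [93, 108, 108, 109]
234 248 259 [0.4764 0.0859 0.1   ] 0.0121 [93, 107, 109, 105]
```

View pics/w5.png

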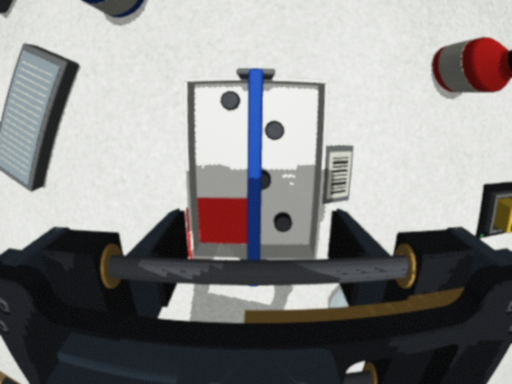

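The view shows the bar running from (256,70) to (254,285). Three caps are at (230,100), (274,130) and (282,221), and the fourth is half hidden under the bar at (264,180). The bar yaw is about 16.5° and its line is about 2 mm to the +y side.

Emit:
drive_tool --xyz '[[1,-2,40],[1,-2,85],[1,-2,115],[1,-2,130],[1,-2,132],[1,-2,132],[1,-2,132]]' --turn '[[0,0,0.6],[0,0,0.6],[0,0,0.6],[0,0,0.6],[0,0,0.6],[0,0,0.6],[0,0,0.6]]'

```text
time: 15.5
position: [0.5234, 0.0997, 0.0899]
tcp_rot: [0.989, 0.145, 0.001, 0.0]
wrist_force: [0.6, -0.5, -0.7]
gripper_width: 0.091
```

Emit:
drive_tool --xyz '[[0,0,0],[0,0,0],[0,0,0],[0,0,0],[0,0,0],[0,0,0],[0,0,0],[0,0,0],[0,0,0]]' --turn '[[0,0,0],[0,0,0],[0,0,0],[0,0,0],[0,0,0],[0,0,0],[0,0,0],[0,0,0],[0,0,0]]' --jaw -1

```text
time: 16.62
position: [0.5227, 0.0997, 0.0889]
tcp_rot: [0.989, 0.145, -0.0, -0.0]
wrist_force: [-1.0, 1.3, -0.3]
gripper_width: 0.0143
```

Emit:
drive_tool --xyz '[[0,0,-3],[0,0,-8],[0,0,-18],[0,0,-35],[0,0,-58],[0,0,-85],[0,0,-112],[0,0,-138],[0,0,-158],[0,0,-172],[0,0,-179],[0,0,-180],[0,0,-180]]' --turn '[[0,0,0],[0,0,0],[0,0,0],[0,0,0],[0,0,0],[0,0,0],[0,0,0],[0,0,0],[0,0,0],[0,0,0],[0,0,0],[0,0,0],[0,0,0]]'

```text
time: 18.25
position: [0.5224, 0.0996, 0.2683]
tcp_rot: [0.989, 0.145, -0.001, -0.0]
wrist_force: [0.2, 0.2, -5.0]
gripper_width: 0.0134
```

Run:
```python
from h import *
s=sense();print(s["time"],s["position"],s["tcp_rot"],s["wrist_force"],s["moment"],s["joint_positions"].round(2))
im=get_image("wrist");t=get_image("top")
cv2.imwrite("pics/w6.png",np.hstack([im,cv2.resize(t[110:302,150:300],(288,384))])[:,:,::-1])
# tilt: world axis so that tote (-1,+1) goes lowest
R=Rn.from_quat(s["tcp_rot"]);d=R.apply([-1,-1,0]);ax=np.cross(d,[0,0,-1]);ax/=np.linalg.norm(ax)
print("tool rotvec axis (30deg):",R.inv().apply(ax*30))
```

```text
18.25 [0.52244506 0.09958241 0.26830225] [ 9.89462249e-01  1.44790147e-01 -5.20154122e-04 -4.09404967e-05] [ 0.21899511  0.16911565 -5.04130905] [ 0.03216238  0.06213031 -0.01473857] [0.08 0.33 1.52 0.   1.29 1.36]
tool rotvec axis (30deg): [-2.12132002e+01  2.12132002e+01  1.66703099e-02]
```

View pics/w6.png

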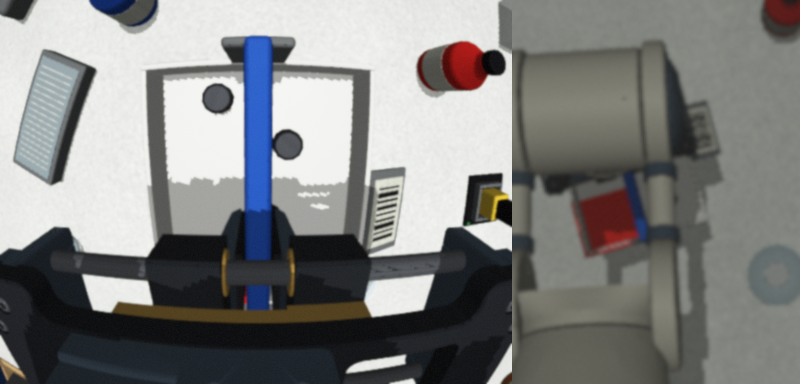

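The tote hangs level with its yaw unchanged. Now a slow tilt towards the red corner.

Emit:
drive_tool --xyz '[[0,0,0],[0,0,0],[0,0,0],[0,0,0],[0,0,0],[0,0,0],[0,0,0],[0,0,0],[0,0,0],[0,0,0],[0,0,0],[0,0,0],[0,0,0],[0,0,0],[0,0,0],[0,0,0],[0,0,0],[0,0,0],[0,0,0],[0,0,0]]' --turn '[[-0.4,0.4,0],[-1.2,1.2,0],[-2.3,2.3,0],[-3.5,3.5,0],[-4.7,4.7,0],[-5.9,5.9,0],[-7.1,7.1,0],[-8.3,8.3,0],[-9.5,9.5,0],[-10.7,10.7,0],[-11.9,11.9,0],[-13.1,13.1,0],[-14.3,14.3,0],[-15.5,15.5,0],[-16.7,16.7,0],[-17.9,17.9,0],[-19.1,19.1,0],[-20.2,20.2,0],[-21,21,0],[-21.2,21.2,0]]'

```text
time: 20.85
position: [0.5226, 0.0998, 0.2688]
tcp_rot: [0.956, 0.14, 0.208, 0.155]
wrist_force: [0.4, 0.2, -6.1]
gripper_width: 0.0137
```

Emit:
drive_tool --xyz '[[0,0,0],[0,0,0],[0,0,0],[0,0,0],[0,0,0],[0,0,0],[0,0,0],[0,0,0],[0,0,0],[0,0,0],[0,0,0],[0,0,0]]' --turn '[[0,0,0],[0,0,0],[0,0,0],[0,0,0],[0,0,0],[0,0,0],[0,0,0],[0,0,0],[0,0,0],[0,0,0],[0,0,0],[0,0,0]]'

```text
time: 22.35
position: [0.5227, 0.0996, 0.2689]
tcp_rot: [0.956, 0.14, 0.207, 0.154]
wrist_force: [0.1, -1.0, -4.1]
gripper_width: 0.0136
```

Run:
```python
from h import *
s=sense();print(s["time"],s["position"],s["tcp_rot"],s["wrist_force"],s["moment"],s["gripper_width"])
print("tool z tilt",np.degrees(np.arccos(-Rn.from_quat(s["tcp_rot"]).apply([0,0,1])[2])))
im=get_image("wrist");t=get_image("side");np.save("s7.npy",t);np.save("w7.npy",im)
cv2.imwrite("pics/w7.png",np.hstack([im[:, :400],cv2.resize(t[90:282,150:350],(400,384))])[:,:,::-1])
```

```text
22.35 [0.52272908 0.0996266  0.2688953 ] [0.95578683 0.13988718 0.20746048 0.15447737] [ 0.08542901 -0.9744804  -4.14396344] [ 0.40524537  0.74168325 -0.00580559] 0.013574640626529593
tool z tilt 29.980699655517913
```

View pics/w7.png

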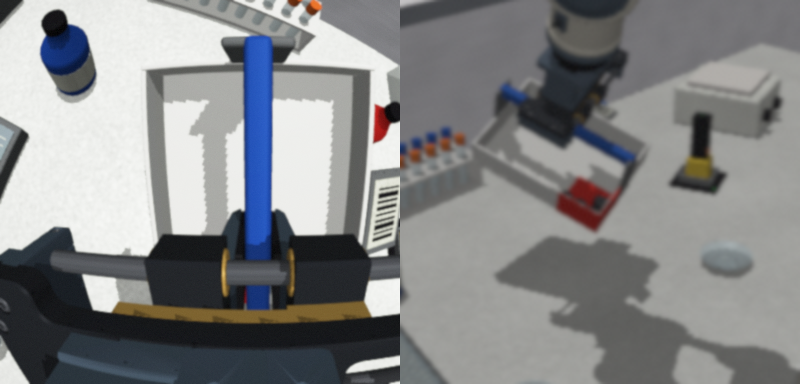

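The bar sits exactly as before in the wrist view, so there is no slip, and the high end is empty of caps. The red corner is small here, so I'll take one enlarged look.

Run:
```python
from h import *
t=np.load("s7.npy");p=get_image("top")
a=cv2.resize(t[165:215,218:278],(400,333),interpolation=cv2.INTER_CUBIC)
b=cv2.resize(p[165:265,150:270],(400,333),interpolation=cv2.INTER_CUBIC)
cv2.imwrite("pics/w8.png",np.hstack([a,b])[:,:,::-1])
```

```text
(no output)
```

View pics/w8.png

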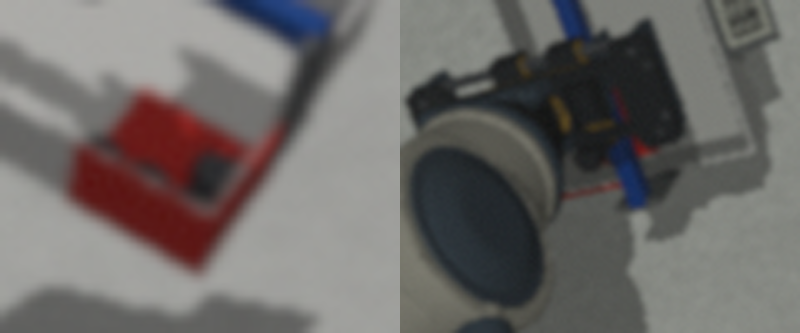

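In the left crop (side view), one cap is clearly on the red floor at (210,175). The tops of others peek over the +y wall at (150,165) and (100,145), and one would be hidden in the corner. I'll convert these into tote coordinates.

Run:
```python
from h import *
s=sense();T=Rn.from_quat(s["tcp_rot"]);Rt=T*Rn.from_euler("x",180,degrees=True)  # tote axes
O=s["position"]-Rt.apply([0,0,.089])-Rt.apply([-.0005,0,0])
c=camera_model("side")
def proj(p):
    X=c["R"]@(O+Rt.apply(np.array(p)/1e3))+c["t"]; return (c["K"]@X/X[2])[:2]
crop=lambda q:((q-[218,165])*6.667+3).round(0)
for n,p in dict(corner_out=(-110,80,0),corner_top=(-110,80,45),wall50top=(-50,80,45),redend=(-50,76,4)).items(): print(n,crop(proj(p)))
for p in ((-94,64),(-70,64),(-46,64),(-94,40),(-70,40)): print("cap",p,crop(proj((*p,18))),"wall top inner there",crop(proj((p[0],76,45))))
n=Rt.apply([0,0,1])
for q in ((210,162),(150,165),(100,145)):
    o,d=ray("side",((q[0]-3)/6.667+218,(q[1]-3)/6.667+165)); P0=O+Rt.apply([0,0,.018]); X=o+d*(n@(P0-o))/(n@d); print(q,(Rt.inv().apply(X-O)*1e3).round(0))
t=np.load("s7.npy")[165:215,218:278]; print("\n".join(" ".join(f"{x:3d}" for x in t[r,8:40].max(1)) for r in range(10,34)))
```

```text
corner_out [197. 271.]
corner_top [212. 219.]
wall50top [ 93. 151.]
redend [ 88. 194.]
cap (-94, 64) [190. 207.] wall top inner there [185. 194.]
cap (-70, 64) [144. 181.] wall top inner there [138. 167.]
cap (-46, 64) [ 98. 154.] wall top inner there [ 90. 140.]
cap (-94, 40) [216. 169.] wall top inner there [185. 194.]
cap (-70, 40) [170. 143.] wall top inner there [138. 167.]
(210, 162) [-90.  38.  18.]
(150, 165) [-68.  55.  18.]
(100, 145) [-44.  59.  18.]
134 145 159 167 169 168 165 161 160 163 168 170 171 170 170 171 170 169 165 153 134 119 115 116 119 127 142 154 161 166 168 169
120 129 142 154 162 164 156 144 138 146 159 167 169 169 170 170 170 169 166 155 138 122 115 115 115 118 124 133 143 153 161 166
115 119 124 134 146 154 151 136 125 129 142 154 161 164 166 167 169 167 161 148 131 119 115 115 114 114 117 119 124 133 144 154
114 115 117 119 128 140 144 134 122 119 124 132 141 148 153 158 162 160 149 133 120 116 114 115 114 114 115 114 116 118 125 133
117 115 115 116 119 123 128 125 118 116 115 116 119 124 129 137 145 143 130 121 116 114 115 115 115 114 114 115 115 115 11
[... 1737 characters left out ...]
  91  87  74  55  39  34  39  56  78  94  95  88  90 108 132
142 128 110  98  95  93  92  92  91  92  92  92  92  93  95  96  97  96  92  84  70  56  48  51  69  88  95  90  88 102 126 146
154 145 130 113 103  95  93  93  92  92  92  92  92  94  92  93  95  95  96  95  90  83  75  74  85  94  91  88  97 121 143 154
159 156 148 137 122 110 101  96  94  92  93  93  93  91  92  93  93  93  94  96  98  99  95  95  97  94  88  92 113 136 152 158
161 160 158 153 145 133 120 110 101  94  93  92  93  92  92  92  91  93  92  94  96  99 101 100  97  90  91 106 129 148 157 160
162 162 161 160 157 152 145 133 119 105  98  93  93  92  92  92  92  93  92  93  93  94  95  94  90  88 100 124 146 156 159 160
```

The measured spots match caps at tote (-46,64), (-70,64) and (-94,40). The fourth is hidden at (-94,64) and supports the other two. They are packed tight in the corner, with centres 17 to 61 mm from the corner point. Tilt is 30.0° and everything is still, so I'll hand in.

Run:
```python
from h import *
s=sense();print(s["time"],s["position"],abs(s["joint_velocities"]).max(),s["gripper_width"]);print(hand_in())
```

```text
22.5 [0.52272013 0.09960096 0.26889009] 0.0024530220835127445 0.013642647600716313
the job is handed in; nothing more can be done
None
```

The tote is checked in and handed in at 22.5 s: the scan is done, the scanner is back in its dock, and the tote is held up and tilted with the caps in the red corner.

- **Scan:** I held the scanner square to the label, about 61 mm away and about 1 mm off centre, for just over 1.5 s. I then stood it back in its dock and let go. The wrist picture afterwards shows it upright in the recess, as it was at the start.
- **Tote:** I lifted it about 18 cm by the blue bar and tilted it 30.0° towards the red corner. The bar did not slip in the grip, and the arm was still at hand-in.
- **Caps:** The side view shows three caps packed at the red corner, about 38, 38 and 61 mm from the corner point. I could not see the fourth. It must sit in the corner itself, about 17 mm from the point, because the packing fits only with a cap there.
- **Doubts:** The 61 mm cap's centre is right at the edge of the red patch, or just past it. I saw no spilled cap and nothing on the bench disturbed, but I did not measure the bystanders' positions afterwards.

I viewed 11 pictures, one over the budget.

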